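# Hold the showcase latch open with its key

## Robot

A 7-joint arm with a two-finger parallel gripper is mounted at the origin on the work surface. World frame = base frame: x ahead of the robot, y to its left, z up, the work surface at z = 0. Lengths are in m, angles in rad, forces in N, time in s.
With the tool pointing down it reaches from about 0.425 to 0.825 m from the base axis. Payload 3.6 kg.
Tool frame: the origin (TCP) lies at the very end of the fingers, on their centre line; the grasp point (between the pads) lies robot.grip_point_offset behind it (robot.grip_point_offset is the distance from the TCP to the grasp point, in m); z points along the fingers, y is the line along which they close (so a half turn about z gives the same grasp; the last joint's range is limited). The gripper opens to 93 mm and grips with 3 to 60 N. Pads are 15 mm wide; open, the fingers measure 128 mm over their backs; the gripper's body (75 mm by 188 mm) begins 65 mm behind the grasp point.
Start: joints at [-1.236, 0.615, -0.013, 1.423, 0.008, 1.103, -0.04], TCP at [0.23, 0.608, 0.219] pointing down, gripper open.
Joint ranges: [-3.12, 3.12], [-0.3, 2.06], [-1.34, 1.32], [0.26, 2.42], [-1.36, 4.5], [0.01, 1.98], [-2.84, 2.84]. Speed limits (rad/s): [2.79, 2.79, 3.14, 3.14, 3.14, 3.14, 3.14].

## Interface

Orientations are given as a 3x3 rotation matrix whose columns are the frame's x, y, z axes.
In Python, from bench import sense, grab_frame, camera_model, job, robot gives the robot as it stands. The module is installed in compiled form; this text tells all that it offers.
- The arm moves only by the shell command python3 -m crank 'ROWS' [FORCE]. ROWS is a JSON object of lists of equal length, an entry for each row: "dr": the turn, a rotation vector about the world's x, y, z in units of 6 degrees (1.0 is 6 degrees), a list of three; "dp": the shift along the world's x, y, z in cm, a list of three; "grip": the closure, from 0 (fully open) to 1 (shut). A call has 1 to 8 rows; each row is the pose to reach, as a shift and turn from the pose commanded when the call began; what a row does not reach only later rows make up. A row lasts 1/12 s, in which the tool goes at most 41.7 mm and 7.16 degrees, less where a joint would pass 70% of its speed; a pose out of reach is approached as far as the arm can. A call with a gripper value outside its range is refused whole. The fingers move at their own pace and stop on an object; FORCE is the grip in N (left out, the last holds). Time passes only in rows, so rows that repeat a pose let the fingers close. It gives the time, the measured TCP pose, the force, the opening and the grip force at its end, in the units of the state.
- sense(): the state, without advancing time (a new reading comes with each control period).
- grab_frame(name): name is "side" or "top"; returns the picture (420x560x3 uint8, red, green, blue); there is no depth.
- camera_model(name): a dict with "fx", "fy", "cx", "cy" (pixels), "distortion" ([k1, k2, p1, p2, k3] as OpenCV has them; the pictures are not rectified), "rvec" (rotation vector, rad) and "tvec" (3), from world to camera coordinates, as OpenCV has them. Camera axes: x right, y down, z forward; pixel columns grow to the right and rows downward; lengths in m; the calibration is good to about 2 mm. A picture is of the moment at which its call begins. camera_model takes no time and is no camera call.
- job.job_done(): hands the job in; it is judged then, once.
The state is a dict: "t": time; "joint_pos": joint angles; "qd": joint speeds; "effort": joint torques, N m; "tcp_pos": TCP position; "ee_rot": TCP orientation; "ft_force": force on the tool from outside, world axes, zero at the start; "torque": the same for the moment, N m; "width": finger opening in m; "gripper_force": force on a finger pad.
Only numpy, scipy, OpenCV 4.12 (cv2) and the standard library are available. Lean on these libraries where they do the work, as an engineer would, in place of code of your own. Each camera call takes 0.05 s, during which the arm holds its last target. There are 200 camera calls.

## Task

Draw the key with the round head straight up out of the slotted wooden key stand and push it fully home into the lock on the front rail of the glass-topped showcase, working it past the stiff pins. Then turn it a quarter turn clockwise (seen from above) right up to its stop, and finish while still gripping the key and holding it there against the return spring, so that the latch stays withdrawn while the seller lifts the lid. Leave the other two keys in the stand and do not disturb anything else on the table.

Things in the scene. Friction and masses are not known exactly. Their poses are not given: they have to be found in the camera images.
- key: the key to use: ROUND dark grey plastic head, a disc of 34 diameter, 9 thick, on a 22 wide collar; steel blade below. Origin at the middle of its shoulder (underside of the collar), z up through the head, x along the blade's width, y through its thickness. Head from z 0 to 38, disc centred at z 21; 9 thick all over. Double-sided: works either way round. 25 g give or take 30 %
- key_grip (a point): where to pinch the round head: between its two flat faces (normal to the key's y, 9 apart), 25 above the shoulder, so that fingertips clear the lock. Axes as the key's
- key_tip (a point): point of the round-headed key's blade, 28 below its origin; axes as the key's. The blade is 9 wide (x), 3 thick (y), 28 long, the last 4.5 a symmetrical V point
- stand: fixed wooden block, 155 (x) x 46 (y) x 34 high, origin under its centre. Three slots 11 (x) x 5 (y), 31 deep, open at the top, at x = -50, 0, +50 on its x axis. In each stands a key, blade down, shoulder on the block, its width along the stand's x. Which key is in which slot varies
- key_square: another key, same blade, SQUARE head 26 x 26 x 9; stays in the stand. Axes as for the round one
- key_bar: another key, same blade, head with a CROSSBAR 44 x 9 x 11 at its top; stays in the stand. Axes as for the round one
- case: fixed showcase, 300 deep (x) x 340 wide (y) x 100 high, framed glass lid over models; origin under its centre, front towards -x. Along the front, before the lid, runs a flat aluminium lock rail 60 deep, top at 100, with the lock in its middle. Nothing on the case stands higher than 104
- lock (a point): on the lock's axis at the rail's top, 100 above the table, 120 in front of the case's centre; axes as the case's. Round steel escutcheon of 36 diameter, 3.5 high; in it a brass plug of 22 diameter, face at 104, with the dark upright keyway
- keyway (a point): centre of the keyway's mouth in the plug face; turns with the plug. x along its 10.6 width, y across its 4.6, z up out of the lock. Mouth bevelled 1.5 to 2, 32 deep: a key is home when its shoulder meets the face, key_tip at z = -28. Two sticky spring wafers, 9 and 22 deep, each resist the point with up to about 10 N and lock the plug until the key is about 2 from home
- plug (a joint): turn of the plug in rad, clockwise from above: 0 at rest, keyway along the case's x axis (so the key goes in), 1.57 at the stop. A spring pulls it back with 0.02 Nm at 0, 0.083 Nm at the stop. The key has 0.2 to 0.3 rad of play in the keyway: the hand turns that much further than the plug
- coach: green H0 coach, 150 x 33 x 49, standing on its wheels; origin under its centre, x lengthwise
- carton: orange carton, 210 x 58 x 50; origin under its centre, x lengthwise
- driver: screwdriver lying on the table, 160 long; x from handle to tip
- oiler: small bottle, diameter 32, height 85; origin under its centre
- mug: white mug, diameter 80, height 92; origin under its centre

How it is judged:
On the way, in this order (a step that is already met when the one before it is completed fails the run):
1. the round-headed key is drawn out of its slot, gripped in the fingers (z of key_tip in the frame of stand above 0.037 m and contact force between the fingers and key above 2 N), for 0.2 s.
2. the key is fully home in the lock, the plug not yet turned (z of key_tip in the frame of keyway below -0.026 m and horizontal distance between key and keyway below 0.003 m and angle between key's own z axis and vertical below 0.12 rad and value of joint plug below 0.35 rad), for 0.1 s.
3. the key, still home and gripped, is turned to the quarter-turn stop (z of key_tip in the frame of keyway below -0.026 m and horizontal distance between key and keyway below 0.003 m and angle between key's own z axis and vertical below 0.12 rad and value of joint plug above 1.4 rad and contact force between the fingers and key above 2 N), for 0.5 s.
At the end, for the whole second after the job is handed in: plug held at 1.40 rad or more of its 1.57 rad turn; key within 2 mm of home, 3 mm of the lock axis and 0.12 rad of upright; fingers still press on it with over 2 N; the other two keys are where they stood to 12 mm, everything else loose to 30 mm (all of step 3 and distance of each of key_square, key_bar from where it was at the start of the episode below 0.012 m and distance of each of coach, carton, driver, oiler, mug from where it was at the start of the episode below 0.03 m); the arm keeps its last pose, push and grip.
It fails at once if one of the other keys was pulled out or shifted by more than 12 mm (not (distance of key_square from where it was at the start of the episode below 0.012 m) or not (distance of key_bar from where it was at the start of the episode below 0.012 m)).
It fails at once if a bystander was moved by more than 30 mm (not (distance of coach from where it was at the start of the episode below 0.03 m) or not (distance of carton from where it was at the start of the episode below 0.03 m) or not (distance of driver from where it was at the start of the episode below 0.03 m) or not (distance of oiler from where it was at the start of the episode below 0.03 m) or not (distance of mug from where it was at the start of the episode below 0.03 m)).
It also fails if it takes over 61 s, if anything falls off the work surface, if the arm or the gripper's body presses on something with over 40 N, if the wrist force passes 120 N, or if a joint passes its speed limit or range.

## Working session

There is one attempt and no reset: what is moved stays moved. The work goes in short steps, Python scripts to look and compute and a shell command to move; the robot and the scene stay as the last step left them, time stands still between calls to the robot, and variables do not carry over. Pictures are saved under pics/ and viewed, at most 10 in all, crops included, and the job is handed in when it is done.

```bash
mkdir -p pics; python3 - <<'E'
from bench import sense, grab_frame, camera_model, job, robot
import cv2
for n in("top","side"):
    cv2.imwrite(f"pics/{n}0.png",grab_frame(n)[:,:,::-1]); print(camera_model(n))
s=sense();print(s,robot.grip_point_offset)
E
```

```text
{'fx': 528.4183501698636, 'fy': 528.4183501698636, 'cx': 287.22063731936095, 'cy': 211.28455725888884, 'distortion': array([-0.03132765,  0.        ,  0.        ,  0.        ,  0.        ]), 'rvec': array([ 2.18095632, -2.17062731,  0.11055539]), 'tvec': array([-0.07544718,  0.51261123,  1.51489033])}
{'fx': 435.31180749806583, 'fy': 435.31180749806583, 'cx': 287.1018002662451, 'cy': 206.27833373488033, 'distortion': array([-0.02813262,  0.        ,  0.        ,  0.        ,  0.        ]), 'rvec': array([ 0.22853089, -2.84813786,  1.18612461]), 'tvec': array([0.50432733, 0.14648539, 1.19722705])}
{'t': 0.1, 'joint_pos': array([-1.23553269,  0.61581381, -0.01262188,  1.424716  ,  0.00814048,
        1.1033952 , -0.0404061 ]), 'qd': array([-0.00299874, -0.00222297,  0.00045872, -0.00240287,  0.00070756,
       -0.00048012,  0.00287106]), 'effort': array([ 9.45307547e-04, -4.60044050e+01,  2.09758175e-01, -1.66244334e+01,
       -6.12076395e-02,  1.70170306e-02,  1.11321776e-04]), 'tcp_pos': array([0.22979926, 0.60727277, 0.21761015]), 'ee_rot': array([[-9.35303082e-01,  3.53846833e-01, -7.50382648e-04],
       [ 3.53847623e-01,  9.35300603e-01, -2.15459955e-03],
       [-6.05648849e-05, -2.28072472e-03, -9.99997397e-01]]), 'ft_force': array([-0.18868148,  0.72653089,  0.55536547]), 'torque': array([-1.81831706e-03, -6.45308496e-02,  5.09684084e-05]), 'gripper_force': 0.0, 'width': 0.09320093444041153} 0.0188
```

View pics/top0.png

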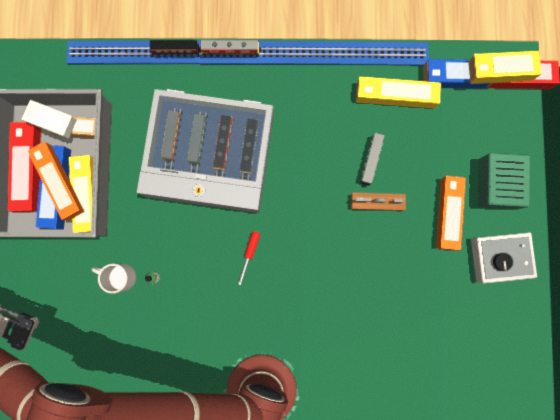

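View pics/side0.png

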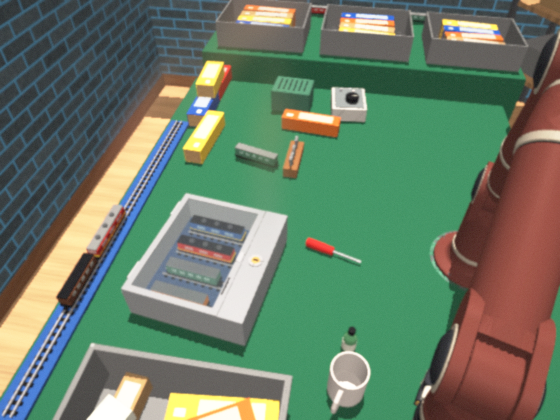

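The top view shows the stand at about (379,202), the lock at about (199,190), and the oiler and mug near (150,278) and (117,278). In the side view the stand is at (293,158) and the lock at (257,260). I'll zoom in on the stand and the lock.

```bash
cat > h.py <<'E'
import numpy as np, cv2
from bench import sense, grab_frame, camera_model
def ray(n,uv):
    c=camera_model(n);K=np.array([[c['fx'],0,c['cx']],[0,c['fy'],c['cy']],[0,0,1]])
    R=cv2.Rodrigues(c['rvec'])[0];p=cv2.undistortPoints(np.float64([[uv]]),K,c['distortion'])[0,0]
    d=R.T@np.array([p[0],p[1],1]);return -R.T@c['tvec'],d/np.linalg.norm(d)
def onz(n,uv,z):
    o,d=ray(n,uv);return o+d*(z-o[2])/d[2]
def tri(a,b):
    (o1,d1),(o2,d2)=ray("top",a),ray("side",b)
    A=np.stack([d1,-d2],1);s=np.linalg.lstsq(A,o2-o1,rcond=None)[0]
    p,q=o1+s[0]*d1,o2+s[1]*d2;return (p+q)/2,np.linalg.norm(p-q)
def proj(n,P):
    c=camera_model(n);K=np.array([[c['fx'],0,c['cx']],[0,c['fy'],c['cy']],[0,0,1]])
    return cv2.projectPoints(np.float64(P).reshape(-1,1,3),c['rvec'],c['tvec'],K,c['distortion'])[0][:,0]
E
python3 - <<'E'
import cv2,numpy as np
t=cv2.imread("pics/top0.png");s=cv2.imread("pics/side0.png")
def c(i,u,v,w,h): return cv2.resize(i[v-h//2:v+h//2,u-w//2:u+w//2],(400,300),interpolation=cv2.INTER_CUBIC)
o=np.vstack([np.hstack([c(t,379,202,80,60),c(s,293,155,80,60)]),np.hstack([c(t,199,190,80,60),c(s,257,260,80,60)])])
cv2.imwrite("pics/crops.png",o)
E
```

```text
(no output)
```

View pics/crops.png

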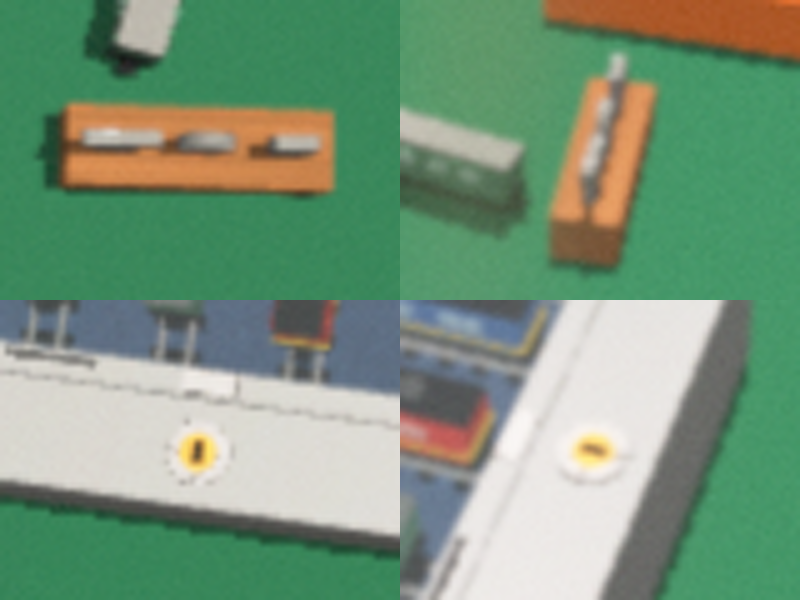

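The top row shows crossbar, round and square heads from left to right, so the round key is in the middle slot. Top-crop sizes of about 44, 32 and 27 mm agree. The bottom row shows the brass plug with its dark keyway.

```bash
python3 - <<'E'
from h import *
t=cv2.imread("pics/top0.png");s=cv2.imread("pics/side0.png")
H=lambda i:cv2.cvtColor(i,cv2.COLOR_BGR2HSV)
def cen(m,off,w=None):
    v,u=np.nonzero(m);return np.array([u.mean()+off[0],v.mean()+off[1]]),len(u)
def win(i,u,v,w,h): return i[v-h:v+h,u-w:u+w],(u-w,v-h)
# lock brass
P={}
for n,i,u,v in(("top",t,199,190),("side",s,257,260)):
    c,o=win(i,u,v,10,8);h=H(c);m=(h[...,1]>90)&(h[...,0]>10)&(h[...,0]<35)
    m=cv2.morphologyEx(m.astype(np.uint8),cv2.MORPH_CLOSE,np.ones((5,5)))
    P[n],k=cen(m,o);print("plug",n,P[n],k,onz(n,P[n],.104))
print("tri",tri(P["top"],P["side"]))
# stand
for n,i,u,v,w,hh in(("top",t,379,202,35,14),("side",s,293,158,18,26)):
    c,o=win(i,u,v,w,hh);h=H(c);print(n,'val percentiles',np.percentile(h[...,2][(h[...,1]>100)&(h[...,0]<20)],[5,25,50,75,95]))
    m=((h[...,1]>100)&(h[...,0]<20)&(h[...,2]>170)).astype(np.uint8)
    m=cv2.morphologyEx(m,cv2.MORPH_CLOSE,np.ones((7,7)))
    cn=max(cv2.findContours(m,0,2)[0],key=cv2.contourArea)+np.array(o)
    r=cv2.minAreaRect(cn);b=cv2.boxPoints(r);W=np.array([onz(n,q,.034) for q in b]);print(b.tolist());print(W.round(4),W.mean(0))
    print([np.linalg.norm(W[k]-W[k-1]).round(4) for k in range(4)],[np.degrees(np.arctan2(*(W[k]-W[k-1])[1::-1])).round(2) for k in range(4)])
# key heads: grey low-sat pixels on stand in top
c,o=win(t,379,202,25,9);h=H(c);m=((h[...,1]<95)&(h[...,2]>95)).astype(np.uint8)
N,L,S,C=cv2.connectedComponentsWithStats(m)
for k in range(1,N): print("head",S[k].tolist(),C[k]+o,onz("top",C[k]+o,.07)[:2])
# rail front edge in top: subpixel gradient along columns
g=cv2.cvtColor(t,cv2.COLOR_BGR2GRAY).astype(float);pts=[]
for u in range(148,252,2):
    v0=int(196+(u-140)*0.1);col=g[v0-10:v0+18,u];d=-np.diff(col);d[d<8]=0
    if u==200: print(col.astype(int))
    k=np.argmax(d);pts.append((u,v0-10+k+.5))
W=np.array([onz("top",p,.1)[:2] for p in pts]);l=cv2.fitLine(np.float32(W),cv2.DIST_HUBER,0,.001,.001).ravel();print("rail dir deg",np.degrees(np.arctan2(l[1],l[0])),l)
L=onz("top",P["top"],.104)[:2]-l[2:];print("lock to edge",abs(L[0]*l[1]-L[1]*l[0]))
E
```

```text
plug top [198.175 189.95 ] 40 [0.56356631 0.17464718 0.104     ]
plug side [255.      259.59375] 32 [0.56309245 0.1768145  0.104     ]
tri (array([0.5637244 , 0.17501659, 0.10165396]), np.float64(0.0003168377895452391))
top val percentiles [109. 184. 200. 207. 215.]
[[351.9184265136719, 207.85482788085938], [352.3531799316406, 192.638671875], [404.4249572753906, 194.12643432617188], [403.9902038574219, 209.34259033203125]]
[[ 0.523  -0.2606  0.034 ]
 [ 0.5675 -0.2622  0.034 ]
 [ 0.564  -0.4142  0.034 ]
 [ 0.5195 -0.4122  0.034 ]] [ 0.54350384 -0.33730943  0.034     ]
[np.float64(0.1516), np.float64(0.0445), np.float64(0.1521), np.float64(0.0446)] [np.float64(88.65), np.float64(-2.05), np.float64(-91.32), np.float64(177.4)]
side val percentiles [117.05 142.   197.5  218.   227.95]
[[282.943359375, 167.69810485839844], [291.1697998046875, 138.90565490722656], [303.98114013671875, 142.56602478027344], [295.75469970703125, 171.3584747314453]]
[[ 0.5653 -0.2606  0.034 ]
 [ 0.5622 -0.4207  0.034 ]
 [ 0.5152 -0.4072  0.034 ]
 [ 0.5217 -0.2495  0.034 ]] [ 0.54107082 -0.33446979  0.034     ]
[np.float64(0.045), np.float64(0.1601), np.float64(0.0489), np.float64(0.1578)] [np.float64(-14.33), np.float64(-91.11), np.float64(163.96), np.float64(87.63)]
head [21, 0, 29, 1, 29] [389. 193.] [ 0.56233574 -0.36192588]
head [1, 4, 17, 5, 55] [362.72727273 199.18181818] [ 0.54422695 -0.28686191]
head [20, 5, 12, 5, 40] [379.875 199.8  ] [ 0.54272608 -0.33564889]
head [39, 6, 10, 4, 34] [397.91176471 200.35294118] [ 0.54142655 -0.38703806]
[217 222 231 225 201 216 218 218 210 174  95  79  73  62  74 104 105 108
 104 107 105 107 105 106 106 106 107 106]
rail dir deg 82.182625 [0.13601588 0.9907067  0.5325184  0.1724651 ]
lock to edge 0.030462590631679682
```

The stand's heads are 100.2 mm apart, against an expected 100. The round key is at (0.5427, -0.336), with the stand's x axis at about -91.6°. The lock is at (0.5636, 0.1755), 30.5 mm from the rail edge against an expected 30, and the case yaw is -7.8°. For wrist range, I'll grip with tool y at -1.6°, insert at 82.2°, then turn clockwise.

```bash
python3 -m crank '{"dp":[[19,-25,5],[19,-25,5],[19,-25,5],[19,-25,5],[19,-25,5],[19,-25,5],[19,-25,5],[19,-25,5]],"dr":[[0,0,-6],[0,0,-6],[0,0,-6],[0,0,-6],[0,0,-6],[0,0,-6],[0,0,-6],[0,0,-6]],"grip":[0.6,0.6,0.6,0.6,0.6,0.6,0.6,0.6]}' 20; python3 -c "
from bench import sense;s=sense();print(s['joint_pos'],s['ee_rot'][:,1])"
```

```text
t: 0.77
tcp_pos: [0.4231, 0.353, 0.2692]
ee_rot: [[-0.544, 0.839, 0.002], [0.839, 0.544, -0.002], [-0.003, 0.0, -1.0]]
ft_force: [0.8, 0.1, 1.1]
width: 0.0443
gripper_force: 0.0
[-0.86651211  0.41611422  0.1930738   1.64278399 -0.08420069  1.09099819
 -0.07557285] [8.39166030e-01 5.43875197e-01 3.79506812e-04]
```

```bash
python3 -m crank '{"dp":[[6,-31,0],[6,-31,0],[6,-31,0],[6,-31,0],[6,-31,0],[6,-31,0],[6,-31,0],[6,-31,0]],"dr":[[0,0,-3],[0,0,-3],[0,0,-3],[0,0,-3],[0,0,-3],[0,0,-3],[0,0,-3],[0,0,-3]],"grip":[0.6,0.6,0.6,0.6,0.6,0.6,0.6,0.6]}' >/dev/null; python3 -m crank '{"dp":[[6,-31,0],[6,-31,0],[6,-31,0],[6,-31,0],[6,-31,0],[6,-31,0],[6,-31,0],[6,-31,0]],"dr":[[0,0,-2.8],[0,0,-2.8],[0,0,-2.8],[0,0,-2.8],[0,0,-2.8],[0,0,-2.8],[0,0,-2.8],[0,0,-2.8]],"grip":[0.6,0.6,0.6,0.6,0.6,0.6,0.6,0.6]}' >/dev/null;  python3 -m crank '{"dp":[[0.3,-7.3,-15],[0.3,-7.3,-15],[0.3,-7.3,-15],[0.3,-7.3,-15],[0.3,-7.3,-15],[0.3,-7.3,-15],[0.3,-7.3,-15],[0.3,-7.3,-15]],"dr":[[0,0,0],[0,0,0],[0,0,0],[0,0,0],[0,0,0],[0,0,0],[0,0,0],[0,0,0]],"grip":[0.6,0.6,0.6,0.6,0.6,0.6,0.6,0.6]}'; python3 - <<'E'
from h import *
s=sense();print(s['t'],s['joint_pos'],s['tcp_pos'],s['ee_rot'])
t=grab_frame("top")[:,:,::-1];d=grab_frame("side")[:,:,::-1]
print(proj("side",[s['tcp_pos'],[.5427,-.336,.059]]))
o=np.hstack([cv2.resize(t[165:240,330:430],(400,300)),cv2.resize(d[105:180,243:343],(400,300))]);cv2.imwrite("pics/a1.png",o)
E
```

```text
t: 2.77
tcp_pos: [0.5449, -0.3346, 0.1212]
ee_rot: [[0.025, 1.0, 0.004], [1.0, -0.025, -0.001], [-0.001, 0.004, -1.0]]
ft_force: [-0.6, 1.1, -0.8]
width: 0.0374
gripper_force: 0.0
2.7667 [ 0.28696074  0.72514602  0.40196626  1.5807498  -0.33905276  0.90088748
  0.78456555] [ 0.54492292 -0.33463777  0.12124197] [[ 0.02483158  0.99968236  0.00430988]
 [ 0.99969085 -0.02482587 -0.00137221]
 [-0.00126477  0.00434262 -0.99998977]]
[[293.03679892 132.96781528]
 [293.34454798 148.28019277]]
```

View pics/a1.png

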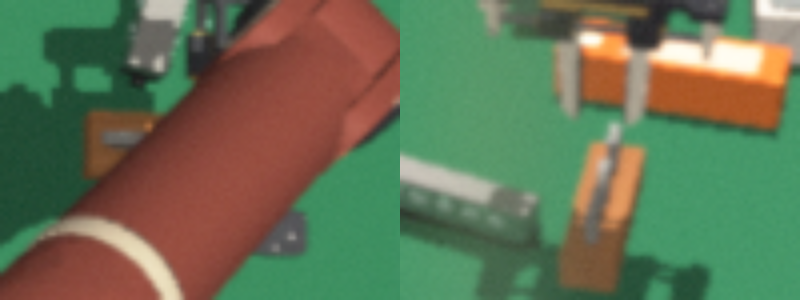

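The side view shows the fingers astride the key row, above the middle key, clear of the coach. I'll descend and close gently.

```bash
python3 -m crank '{"dp":[[-0.2,-0.1,-3],[-0.2,-0.1,-5],[-0.2,-0.1,-7],[-0.2,-0.1,-8.1],[-0.2,-0.1,-8.1],[-0.2,-0.1,-8.1]],"dr":[[0,0,0],[0,0,0],[0,0,0],[0,0,0],[0,0,0],[0,0,0]],"grip":[0.6,0.6,0.6,0.6,0.6,0.6]}'; python3 - <<'E'
from h import *
d=grab_frame("side")[:,:,::-1]
cv2.imwrite("pics/a2.png",cv2.resize(d[105:195,233:353],(800,600),interpolation=cv2.INTER_CUBIC))
E
```

```text
t: 3.37
tcp_pos: [0.5417, -0.336, 0.0385]
ee_rot: [[0.026, 1.0, 0.001], [1.0, -0.026, -0.0], [-0.0, 0.001, -1.0]]
ft_force: [0.3, -0.0, -0.0]
width: 0.037
gripper_force: 0.0
```

View pics/a2.png

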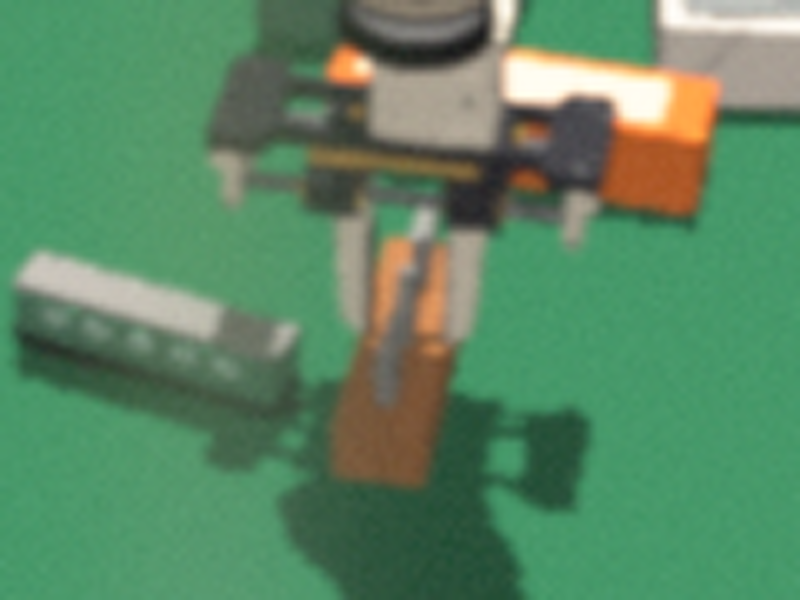

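The fingers stand on either side of the row, with the round head between them and nothing touched. Closing with low force.

```bash
python3 -m crank '{"dp":[[0,0,0.1],[0,0,0.1],[0,0,0.1],[0,0,0.1],[0,0,0.1],[0,0,0.1]],"dr":[[0,0,0],[0,0,0],[0,0,0],[0,0,0],[0,0,0],[0,0,0]],"grip":[1,1,1,1,1,1]}' 4
```

```text
t: 3.92
tcp_pos: [0.5421, -0.3361, 0.039]
ee_rot: [[0.026, 1.0, 0.002], [1.0, -0.026, -0.001], [-0.001, 0.002, -1.0]]
ft_force: [2.0, 0.8, -0.7]
width: 0.0091
gripper_force: 4.0
```

```bash
python3 -m crank '{"dp":[[0.05,0,0],[0.05,0,0],[0.05,0,0],[0.05,0,0.4],[0.05,0,1],[0.05,0,1]],"dr":[[0,0,0],[0,0,0],[0,0,0],[0,0,0],[0,0,0],[0,0,0]],"grip":[1,1,1,1,1,1]}' 55;python3 -m crank '{"dp":[[0,0,1],[0,0,2],[0,0,3],[0,0,5],[0,0,8],[0,0,12],[0,0,14],[0,0,14]],"dr":[[0,0,0],[0,0,0],[0,0,0],[0,0,0],[0,0,0],[0,0,0],[0,0,0],[0,0,0]],"grip":[1,1,1,1,1,1,1,1]}'; python3 - <<'E'
from h import *
s=sense();print(s['tcp_pos'],s['width'])
d=grab_frame("side")[:,:,::-1]
u,v=proj("side",[s['tcp_pos']])[0].astype(int);print(u,v)
cv2.imwrite("pics/a3.png",cv2.resize(d[v-30:v+60,u-60:u+60],(800,600),interpolation=cv2.INTER_CUBIC))
E
```

```text
t: 4.42
tcp_pos: [0.5421, -0.3363, 0.0498]
ee_rot: [[0.026, 1.0, 0.001], [1.0, -0.026, -0.001], [-0.001, 0.001, -1.0]]
ft_force: [1.7, -0.5, 1.2]
width: 0.0087
gripper_force: 55.0
t: 5.08
tcp_pos: [0.5422, -0.3391, 0.1956]
ee_rot: [[0.028, 1.0, 0.007], [1.0, -0.028, -0.007], [-0.006, 0.007, -1.0]]
ft_force: [0.0, -0.4, 0.5]
width: 0.0087
gripper_force: 55.0
[ 0.54223772 -0.3391414   0.19555439] 0.008684344068307256
294 112
```

View pics/a3.png

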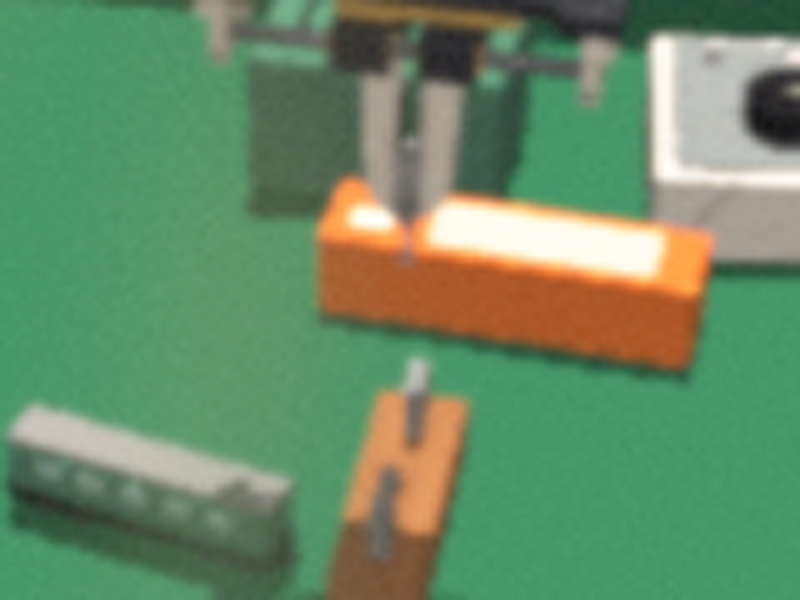

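The key is in hand and upright, with its tip visible at about (405,260) in the crop. The other two keys remain in the stand. On to the lock.

```bash
python3 -m crank '{"dp":[[1,25.8,0],[1,25.8,0],[1,25.8,0],[1,25.8,0],[1,25.8,0],[1,25.8,0],[1,25.8,0],[1,25.8,0]],"dr":[[0,0,7],[0,0,7],[0,0,7],[0,0,7],[0,0,7],[0,0,7],[0,0,7],[0,0,7]],"grip":[1,1,1,1,1,1,1,1]}' >/dev/null;python3 -m crank '{"dp":[[1,25.6,0],[1,25.6,0],[1,25.6,0],[1,25.6,0],[1,25.6,0],[1,25.6,0],[1,25.6,0],[1,25.6,0]],"dr":[[0,0,7],[0,0,7],[0,0,7],[0,0,7],[0,0,7],[0,0,7],[0,0,7],[0,0,7]],"grip":[1,1,1,1,1,1,1,1]}';python3 -m crank '{"dp":[[0,0,0],[0,0,0],[0,0,0]],"dr":[[0,0,0],[0,0,0],[0,0,0]],"grip":[1,1,1]}'
```

```text
t: 6.47
tcp_pos: [0.5608, 0.1796, 0.1874]
ee_rot: [[-0.992, 0.128, -0.003], [0.128, 0.992, -0.0], [0.003, -0.001, -1.0]]
ft_force: [-0.2, -0.7, -1.0]
width: 0.0085
gripper_force: 55.0
t: 6.72
tcp_pos: [0.562, 0.1741, 0.1884]
ee_rot: [[-0.991, 0.137, -0.001], [0.137, 0.991, -0.003], [0.0, -0.003, -1.0]]
ft_force: [0.2, -0.2, -0.6]
width: 0.0082
gripper_force: 55.0
```

```bash
python3 -m crank '{"dp":[[0.15,0.1,-2],[0.15,0.1,-4],[0.15,0.1,-4.5],[0.15,0.1,-4.5],[0.15,0.1,-4.5],[0.15,0.1,-4.5]],"dr":[[0,0,0],[0,0,0],[0,0,0],[0,0,0],[0,0,0],[0,0,0]],"grip":[1,1,1,1,1,1]}'; python3 - <<'E'
from h import *
s=sense();p=s['tcp_pos'];print(p)
tip=p-[0,0,.033];L=np.array([.5637,.1753,.104])
o=[]
for n in("top","side"):
    i=grab_frame(n)[:,:,::-1];cv2.imwrite(f"pics/b_{n}.png",i)
    q=proj(n,[tip,L,p]);print(n,q.round(1))
    u,v=q[1].astype(int);o.append(cv2.resize(i[v-30:v+30,u-20:u+20],(400,600),interpolation=cv2.INTER_CUBIC));print(u-20,v-30)
cv2.imwrite("pics/b.png",np.hstack(o))
E
```

```text
t: 7.22
tcp_pos: [0.564, 0.1785, 0.1448]
ee_rot: [[-0.991, 0.132, 0.002], [0.132, 0.991, 0.0], [-0.002, 0.001, -1.0]]
ft_force: [-1.2, -0.2, -0.4]
width: 0.0085
gripper_force: 55.0
[0.563959   0.17847688 0.1447994 ]
top [[196.3 189.4]
 [197.9 189.9]
 [194.3 187.8]]
177 159
side [[254.4 258.1]
 [254.9 259.1]
 [253.8 249.3]]
234 229
```

View pics/b.png

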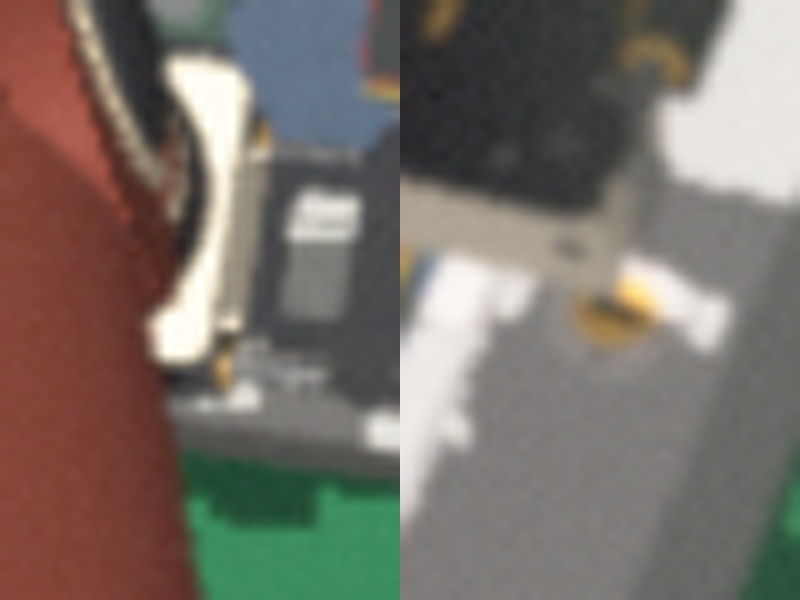

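The gripper mostly hides the tip. The plug and the dark keyway lie just below the fingers in the side crop, at about (615,310). The TCP readings jitter, so I'll hold the pose and average them.

```bash
for i in 1 2 3 4 5 6; do python3 -m crank '{"dp":[[0,0,0]],"dr":[[0,0,0]],"grip":[1]}' | grep -E "tcp|ft_"; done; python3 -c "
from bench import sense
for k in range(2): print(sense()['tcp_pos'])"
```

```text
tcp_pos: [0.5636, 0.179, 0.1446]
ft_force: [-1.6, 0.2, -0.7]
tcp_pos: [0.5633, 0.179, 0.1443]
ft_force: [-0.9, -0.1, -0.3]
tcp_pos: [0.5632, 0.179, 0.144]
ft_force: [0.2, 0.2, -0.5]
tcp_pos: [0.5631, 0.179, 0.1438]
ft_force: [-0.4, 0.1, -1.0]
tcp_pos: [0.563, 0.179, 0.1437]
ft_force: [-0.3, -0.1, -0.7]
tcp_pos: [0.563, 0.1789, 0.1436]
ft_force: [0.4, -0.1, -0.4]
[0.56300488 0.17894052 0.14364146]
[0.56300488 0.17894052 0.14364146]
```

```bash
python3 -m crank '{"dp":[[0.07,-0.37,0],[0.07,-0.37,0],[0.07,-0.37,0],[0.07,-0.37,0],[0.07,-0.37,0],[0.07,-0.37,0],[0.07,-0.37,0],[0.07,-0.37,0]],"dr":[[0,0,0],[0,0,0],[0,0,0],[0,0,0],[0,0,0],[0,0,0],[0,0,0],[0,0,0]],"grip":[1,1,1,1,1,1,1,1]}'; python3 -m crank '{"dp":[[0,0,-0.2],[0,0,-0.4],[0,0,-0.6],[0,0,-0.7],[0,0,-0.7],[0,0,-0.7]],"dr":[[0,0,0],[0,0,0],[0,0,0],[0,0,0],[0,0,0],[0,0,0]],"grip":[1,1,1,1,1,1]}'
```

```text
t: 8.48
tcp_pos: [0.5637, 0.1753, 0.1436]
ee_rot: [[-0.991, 0.131, -0.0], [0.131, 0.991, 0.0], [0.0, 0.0, -1.0]]
ft_force: [0.3, 0.2, -0.2]
width: 0.0087
gripper_force: 55.0
t: 8.98
tcp_pos: [0.5637, 0.1752, 0.1365]
ee_rot: [[-0.991, 0.131, -0.0], [0.131, 0.991, -0.0], [0.0, -0.0, -1.0]]
ft_force: [0.5, -0.1, -0.3]
width: 0.0086
gripper_force: 55.0
```

```bash
python3 -m crank '{"dp":[[0,0,-0.1],[0,0,-0.2],[0,0,-0.3],[0,0,-0.3]],"dr":[[0,0,0],[0,0,0],[0,0,0],[0,0,0]],"grip":[1,1,1,1]}';  python3 -m crank '{"dp":[[0,0,-0.1],[0,0,-0.2],[0,0,-0.3],[0,0,-0.3]],"dr":[[0,0,0],[0,0,0],[0,0,0],[0,0,0]],"grip":[1,1,1,1]}'
```

```text
t: 9.32
tcp_pos: [0.5636, 0.1751, 0.1334]
ee_rot: [[-0.991, 0.131, -0.0], [0.131, 0.991, -0.0], [0.0, -0.0, -1.0]]
ft_force: [0.1, -0.7, -0.9]
width: 0.0085
gripper_force: 55.0
t: 9.65
tcp_pos: [0.5634, 0.1753, 0.1304]
ee_rot: [[-0.991, 0.131, -0.001], [0.131, 0.991, -0.0], [0.001, -0.0, -1.0]]
ft_force: [-0.8, -0.5, 0.6]
width: 0.0084
gripper_force: 55.0
```

The tip is nominally 6.6 mm below the plug face with no force, so it is in the keyway. Pressing on.

```bash
python3 -m crank '{"dp":[[0,0,-0.1],[0,0,-0.2],[0,0,-0.3],[0,0,-0.4],[0,0,-0.5],[0,0,-0.5]],"dr":[[0,0,0],[0,0,0],[0,0,0],[0,0,0],[0,0,0],[0,0,0]],"grip":[1,1,1,1,1,1]}' 60;  python3 -m crank '{"dp":[[0,0,-0.1],[0,0,-0.2],[0,0,-0.3],[0,0,-0.4],[0,0,-0.5],[0,0,-0.5]],"dr":[[0,0,0],[0,0,0],[0,0,0],[0,0,0],[0,0,0],[0,0,0]],"grip":[1,1,1,1,1,1]}'
```

```text
t: 10.15
tcp_pos: [0.5635, 0.1755, 0.1273]
ee_rot: [[-0.991, 0.131, -0.0], [0.131, 0.991, 0.001], [0.0, 0.001, -1.0]]
ft_force: [-3.1, 0.2, 6.6]
width: 0.0083
gripper_force: 60.0
t: 10.65
tcp_pos: [0.5636, 0.1762, 0.1233]
ee_rot: [[-0.991, 0.131, 0.001], [0.131, 0.991, 0.002], [-0.001, 0.002, -1.0]]
ft_force: [-4.2, -0.3, 17.2]
width: 0.0084
gripper_force: 60.0
```

```bash
python3 -m crank '{"dp":[[-0.07,0,-0.1],[-0.07,0,-0.2],[-0.07,0,-0.3],[-0.07,0,-0.4],[-0.07,0,-0.4],[-0.07,0,-0.4]],"dr":[[0,0,0],[0,0,0],[0,0,0],[0,0,0],[0,0,0],[0,0,0]],"grip":[1,1,1,1,1,1]}';  python3 -m crank '{"dp":[[0,0,-0.1],[0,0,-0.2],[0,0,-0.3],[0,0,-0.4],[0,0,-0.4],[0,0,-0.4]],"dr":[[0,0,0],[0,0,0],[0,0,0],[0,0,0],[0,0,0],[0,0,0]],"grip":[1,1,1,1,1,1]}'
```

```text
t: 11.15
tcp_pos: [0.5636, 0.1762, 0.1219]
ee_rot: [[-0.991, 0.131, 0.003], [0.131, 0.991, 0.002], [-0.003, 0.003, -1.0]]
ft_force: [-8.2, -1.8, 25.0]
width: 0.0085
gripper_force: 60.0
t: 11.65
tcp_pos: [0.5635, 0.1757, 0.113]
ee_rot: [[-0.991, 0.131, 0.001], [0.131, 0.991, 0.001], [-0.001, 0.001, -1.0]]
ft_force: [-1.1, 0.7, 5.5]
width: 0.0086
gripper_force: 60.0
```

```bash
python3 -m crank '{"dp":[[0,0,-0.1],[0,0,-0.2],[0,0,-0.3],[0,0,-0.3]],"dr":[[0,0,0],[0,0,0],[0,0,0],[0,0,0]],"grip":[1,1,1,1]}';  python3 -m crank '{"dp":[[0,0,-0.1],[0,0,-0.2],[0,0,-0.3],[0,0,-0.3]],"dr":[[0,0,0],[0,0,0],[0,0,0],[0,0,0]],"grip":[1,1,1,1]}'; python3 - <<'E'
from h import *
s=sense();p=s['tcp_pos']
i=grab_frame("side")[:,:,::-1];u,v=proj("side",[p])[0].astype(int);print(u,v)
cv2.imwrite("pics/c.png",cv2.resize(i[v-30:v+30,u-40:u+40],(800,600),interpolation=cv2.INTER_CUBIC))
E
```

```text
t: 11.98
tcp_pos: [0.5635, 0.1753, 0.1094]
ee_rot: [[-0.991, 0.131, 0.001], [0.131, 0.991, 0.0], [-0.001, 0.0, -1.0]]
ft_force: [-0.5, -0.0, 1.9]
width: 0.0086
gripper_force: 60.0
t: 12.32
tcp_pos: [0.5635, 0.1752, 0.1086]
ee_rot: [[-0.991, 0.131, 0.001], [0.131, 0.991, 0.0], [-0.001, 0.0, -1.0]]
ft_force: [-4.2, -0.0, 14.9]
width: 0.0086
gripper_force: 60.0
254 257
```

View pics/c.png

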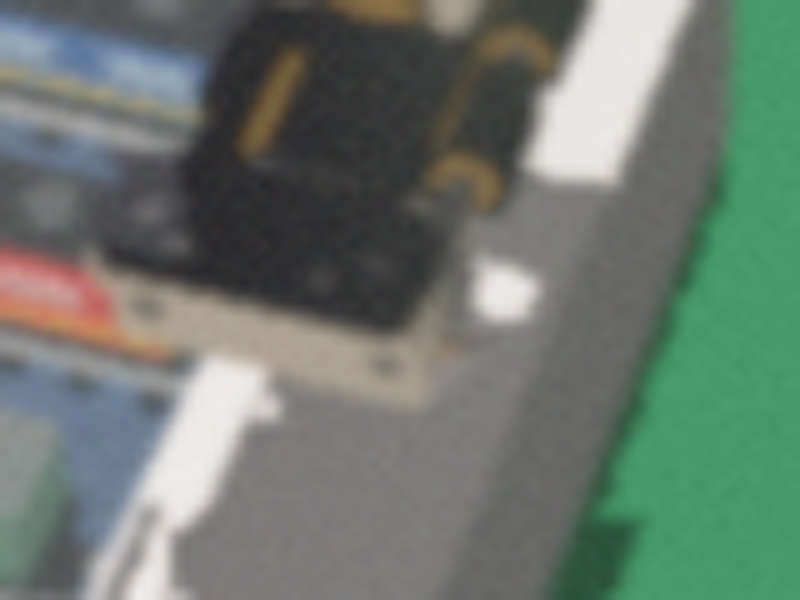

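The fingertips sit just above the escutcheon, and contact came at TCP z 0.1086 with 15 N. That matches the expected home height of 0.109. Next I turn clockwise.

```bash
python3 -m crank '{"dp":[[0,0,0],[0,0,0],[0,0,0],[0,0,0],[0,0,0],[0,0,0]],"dr":[[0,0,-0.8],[0,0,-1.6],[0,0,-2.4],[0,0,-3.2],[0,0,-4],[0,0,-4]],"grip":[1,1,1,1,1,1]}'; python3 -c "from bench import sense;print(sense()['torque'])"; python3 -m crank '{"dp":[[0,0,0],[0,0,0],[0,0,0],[0,0,0],[0,0,0],[0,0,0]],"dr":[[0,0,-0.8],[0,0,-1.6],[0,0,-2.4],[0,0,-3.2],[0,0,-4],[0,0,-4]],"grip":[1,1,1,1,1,1]}'; python3 -c "from bench import sense;print(sense()['torque'])"
```

```text
t: 12.87
tcp_pos: [0.5634, 0.1754, 0.1086]
ee_rot: [[-0.851, 0.525, 0.001], [0.525, 0.851, 0.0], [-0.001, 0.001, -1.0]]
ft_force: [-4.8, 0.1, 15.3]
width: 0.0085
gripper_force: 60.0
[-0.15393381  0.94862475  0.03102288]
t: 13.37
tcp_pos: [0.5635, 0.1756, 0.1087]
ee_rot: [[-0.564, 0.826, 0.001], [0.826, 0.564, 0.001], [-0.0, 0.001, -1.0]]
ft_force: [-3.6, 0.3, 15.0]
width: 0.0088
gripper_force: 60.0
[-0.06082963  1.03790877  0.02629839]
```

```bash
python3 -m crank '{"dp":[[0,0,0],[0,0,0],[0,0,0],[0,0,0],[0,0,0],[0,0,0],[0,0,0],[0,0,0]],"dr":[[0,0,-0.8],[0,0,-1.6],[0,0,-2.4],[0,0,-3.2],[0,0,-4],[0,0,-4.8],[0,0,-5.6],[0,0,-6]],"grip":[1,1,1,1,1,1,1,1]}'; python3 -c "from bench import sense;print(sense()['torque'])"; python3 -m crank '{"dp":[[0,0,0],[0,0,0],[0,0,0],[0,0,0],[0,0,0],[0,0,0]],"dr":[[0,0,-0.8],[0,0,-1.6],[0,0,-2.4],[0,0,-3.2],[0,0,-3.5],[0,0,-3.5]],"grip":[1,1,1,1,1,1]}'; python3 -c "from bench import sense;s=sense();print(s['torque'],s['joint_pos'])"
```

```text
t: 14.03
tcp_pos: [0.5643, 0.1758, 0.1087]
ee_rot: [[0.029, 1.0, 0.003], [1.0, -0.029, 0.001], [0.001, 0.003, -1.0]]
ft_force: [-2.3, 0.5, 13.8]
width: 0.0084
gripper_force: 60.0
[0.07085142 0.75084591 0.08703316]
t: 14.53
tcp_pos: [0.5643, 0.1758, 0.1087]
ee_rot: [[0.383, 0.924, 0.003], [0.924, -0.383, 0.001], [0.002, 0.002, -1.0]]
ft_force: [-3.7, -0.5, 14.3]
width: 0.0085
gripper_force: 60.0
[0.10261369 0.83700512 0.06578284] [-0.67160742  0.70643317  0.55353977  1.73888406 -0.48064129  0.8319159
 -0.28870894]
```

```bash
for k in 1 2; do python3 -m crank '{"dp":[[0,0,0],[0,0,0],[0,0,0]],"dr":[[0,0,-0.5],[0,0,-1],[0,0,-1]],"grip":[1,1,1]}' | grep -E "tcp|ee_|ft"; python3 -c "from bench import sense;s=sense();print(s['torque'])";done
```

```text
tcp_pos: [0.5644, 0.1759, 0.1087]
ee_rot: [[0.478, 0.879, 0.003], [0.879, -0.478, 0.001], [0.003, 0.002, -1.0]]
ft_force: [-3.0, 1.6, 14.1]
[0.22563531 0.81247983 0.20390048]
tcp_pos: [0.5645, 0.1759, 0.1087]
ee_rot: [[0.566, 0.825, 0.003], [0.825, -0.566, 0.001], [0.002, 0.002, -1.0]]
ft_force: [-3.4, 1.1, 13.1]
[0.14321293 0.77245727 0.367697  ]
```

The torque has risen from 0.07 to 0.37 Nm, well above the 0.083 Nm spring, so the plug is on its stop. I'll ease off slightly and hold.

```bash
for k in 1 2; do python3 -m crank '{"dp":[[0,0,0],[0,0,0],[0,0,0],[0,0,0],[0,0,0],[0,0,0],[0,0,0],[0,0,0]],"dr":[[0,0,0.2],[0,0,0.2],[0,0,0.2],[0,0,0.2],[0,0,0.2],[0,0,0.2],[0,0,0.2],[0,0,0.2]],"grip":[1,1,1,1,1,1,1,1]}'; python3 -c "from bench import sense;s=sense();print(s['torque'])";done; python3 - <<'E'
from h import *
o=[]
for n in("top","side"):
    i=grab_frame(n)[:,:,::-1];o.append(cv2.resize(i,(400,300)))
s=cv2.resize(i[225:285,215:295],(400,300),interpolation=cv2.INTER_CUBIC)
st=cv2.resize(i[120:195,243:343],(400,300),interpolation=cv2.INTER_CUBIC)
cv2.imwrite("pics/d.png",np.vstack([np.hstack(o),np.hstack([s,st])]))
E
```

```text
t: 15.7
tcp_pos: [0.5644, 0.1759, 0.1087]
ee_rot: [[0.547, 0.837, 0.003], [0.837, -0.547, 0.001], [0.003, 0.002, -1.0]]
ft_force: [-2.6, 1.9, 14.0]
width: 0.0082
gripper_force: 60.0
[0.2990287  0.8244313  0.34812362]
t: 16.37
tcp_pos: [0.5645, 0.1759, 0.1087]
ee_rot: [[0.53, 0.848, 0.003], [0.848, -0.53, 0.002], [0.003, 0.002, -1.0]]
ft_force: [-2.8, 1.4, 14.4]
width: 0.0088
gripper_force: 60.0
[0.20349269 0.76107806 0.24236327]
```

View pics/d.png

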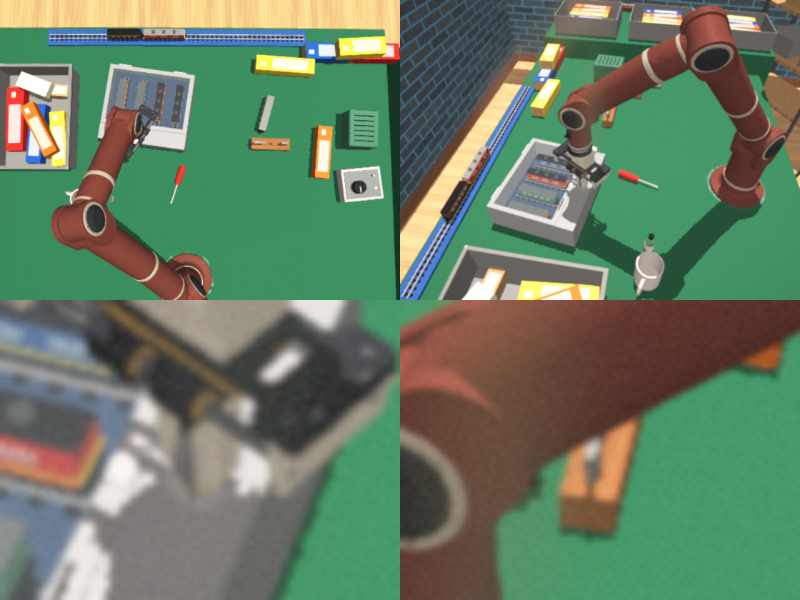

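The picture shows everything else in place, with two keys still in the stand and the fingers turned at the lock. Torque of 0.24 Nm against the stop, 14 N down and 60 N grip are steady, so I'll hand in.

```bash
python3 -c "from bench import job;print(job.job_done())"
```

```text
the job is handed in; nothing more can be done
None
```

I handed the job in with the round-headed key home in the lock and turned clockwise to its stop, still gripped at 60 N and held there with about 0.24 Nm against the 0.083 Nm spring; the other two keys were still in the stand, and no verdict came back.

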